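Hang the S-hook on the equipment rail and the pail on the hook

ROBOT

A 6-joint arm with a two-finger parallel gripper is mounted at the origin on a cart in front of the work surface, level with it; the furniture and walls round the work are solid. World frame = base frame: x ahead of the robot, y to its left, z up, the work surface at z = 0. Lengths are in m, angles in rad, forces in N, time in s.
With the tool pointing down it reaches from about 0.375 to 0.975 m from the base axis. Payload 3.8 kg.
Tool frame: the origin (TCP) lies at the very end of the fingers, on their centre line; the grasp point (between the pads) lies 19 mm behind it; z points along the fingers, y is the direction in which the jaws open and shut (so a half turn about z gives the same grasp; the last joint's range is limited). The gripper opens to 85 mm and grips with 20 to 120 N. Pads are 22 mm wide; open, the fingers measure 114 mm over their backs; the gripper's body (76 mm by 85 mm) begins 54 mm behind the grasp point. The pads swing forward as they close: fully open they stand 13 mm farther back than shut.
Start: joints at [1.239, 0.264, 1.604, -0, 1.274, -0.037], TCP at [0.196, 0.646, 0.231] pointing down, gripper open.
Joint ranges: [-2.63, 2.63], [-0.94, 2.18], [0.31, 2.57], [-1.31, 4.45], [0, 2.66], [-2.55, 2.55]. Speed limits (rad/s): [2.57, 2.57, 3.14, 3.14, 3.14, 3.14].

INTERFACE

Orientations are given as a rotation vector (axis times angle).
In Python, from workcell import status, read_camera, camera_info, order gives the robot as it stands.
- The arm moves only by the tool move_arm, never from a script. Its argument "deltas" is a list of rows, each a list of 3 entries, a list of its own where there are three numbers: the turn, a rotation vector about the world's x, y, z as a fraction of full scale, then the shift along the world's x, y, z as a fraction of full scale, then the closure, from -1 (fully open) to 1 (shut), so that 0 is half open. A call has 1 to 20 rows; each row is the pose to reach, as a shift and turn from the pose commanded when the call began; what a row does not reach only later rows make up. Full scale, the value 1, is 0.1 m for a shift and pi/2 rad for a turn. A row lasts 1/8 s, in which the tool goes at most 62.5 mm and 10.7 degrees, less where a joint would pass 70% of its speed; a pose out of reach is approached as far as the arm can. A call with a number of a shift or a turn outside -1 to 1 is refused whole. A call with a gripper value outside its range is refused whole. The fingers move at their own pace and stop on an object; "grip_force" is the grip in N (left out, the last holds). Time passes only in rows, so rows that repeat a pose let the fingers close. It gives the time, the measured TCP pose, the force and the opening at its end, in the units of the state.
- status.read_state(): the state, without advancing time (a new reading comes with each control period).
- read_camera(name): name is "side" or "top"; returns (picture, depth): 384x512x3 uint8, red, green, blue; 384x512 float32, m along the optical axis (not along the pixel's ray), 0 where there is no reading.
- camera_info(name): a dict with "K" (3x3 intrinsics, pixels), "R" (3x3) and "t" (3): a world point X has camera coordinates R X + t. Camera axes: x right, y down, z forward; pixel columns grow to the right and rows downward; lengths in m; the calibration is good to about 2 mm. A picture is of the moment at which its call begins. camera_info takes no time and is no camera call.
- order.finish_job(): hands the job in, once; it reports no verdict.
The state is a dict: "time": time; "q": joint angles; "joint_vel": joint speeds; "joint_torque": joint torques, N m; "tool_pos": TCP position; "tcp_rot": TCP orientation; "wrist_force": force on the tool from outside, world axes, zero at the start; "torque": the same for the moment, N m; "width": opening from 0.0 (shut) to 1.0 (fully open).
Only numpy, scipy, OpenCV 4.12 (cv2) and the standard library are available. Lean on these libraries where they do the work, as an engineer would, in place of code of your own. Each camera call takes 0.05 s, during which the arm holds its last target. There are 200 camera calls.

TASK

Take the steel S-hook out of its white storage block and hang it by its square upper jaw on the flat equipment rail, anywhere with room between the two posts, and let go of it. Then pick up the steel pail and hang it by its handle in the hook's lower curl, so that it hangs still and free above the worktop, and let go. Leave the laryngoscope, the tape roll and the green airway where they lie.

Things in the scene. Friction and masses are not known exactly. Their poses are not given: they have to be found in the camera images.
- rail_mid (a point): Middle of the top edge of the fixed steel equipment rail: a flat bar on edge, 10 mm thick (x), 30 mm high, 320 mm long (y), top edge 270 mm above the worktop. Axes: x across the bar, away from the robot; y along it; z up.
- rail_stand: The whole fixed rail: posts 18 mm wide under the bar at y = +-150 mm, each on a foot 50 x 50 x 10 mm; open between the posts below the bar. Origin on the worktop under the rail's middle, axes as at rail_mid.
- hook_block: Fixed white plastic storage block, 76 x 94 mm (x, y), 46 mm high; origin at the centre of its underside. The hook's lower curl stands loosely in its slot (open above, 10 mm in x, 54 mm in y, 34 mm deep); lift the hook straight up 40 mm or more to clear it.
- hook_grip (a point): Centre of the head of the loose steel S-hook (about 0.12 kg, 142 mm high, standing upright, leaning a little, at the start): a block 30 (x) x 16 (y) x 24 mm (z), the part to grip, free on both y sides. Axes: z up, x across the jaw, y across the hook. The hook's lowest point is 130 mm below this point. Hung home on the rail, this point is 12 mm above the rail's top edge.
- hook: The S-hook's jaw: origin at the middle of the jaw's roof, 12 mm below hook_grip, same axes. The jaw opens downward, 14 mm wide in x. Its front leg (x = -7 to -15 mm) runs on down to the curl; its back leg (x = +7 to +15 mm) ends 26 mm below the roof. It goes on with its x along the rail's x, from the front, back leg over the bar's top edge, then down. Hung, it leans 0.16 rad, curl toward the rail.
- hook_cradle (a point): Bottom of the inside of the hook's lower curl, where the handle rests: 26 mm in front (-x) of hook_grip, 122 mm below it, same axes. Curl: 8 mm round bar in the hook's y-z plane, 32 mm wide inside. Closed on the +y side; on the -y side an upturned ball tip (y = -20 mm) ends 26 mm above this point. A bar along x enters from -y, its underside 35 to 55 mm above this point, then goes down.
- pail_bail (a point): Centre of the handle bar of the loose open steel pail. Flat straight bar along the pail's x: 8 mm wide (y), 12 mm high (z), 166 mm long, 73 mm clear above the pail's rim, with an end strap at x = +-81 mm. Grip it across y, for example 60 mm from its centre (toward the robot, clear of the rail). Axes: x along the handle, z up.
- pail_notch (a point): Middle of the underside of the handle bar, 6 mm below pail_bail: the place that rests in the hook's curl. Two small bosses at x = +-16 mm, 4 mm deep, under the bar keep the curl between them.
- pail: The pail (about 0.12 kg): 160 mm (x) by 84 mm (y), 52 mm high to the rim, symmetrical, rigid handle. Origin at the centre of its underside, 131 mm below pail_bail, same axes.
- laryngoscope: Bystander: loose black laryngoscope, 63 x 126 x 27 mm, lying on the worktop; origin at the centre of its underside.
- tape: Bystander: loose roll of skin tape, 54 mm across, 12 mm high; origin at the centre of its underside.
- airway: Bystander: loose green curved plastic airway, 66 x 76 x 12 mm; origin at the centre of its underside.

How it is judged:
By the outcome, as a careful person would: the job done as asked, in the order asked, and still so for the second after the job is handed in, with the robot touching nothing.
It also fails if it takes over 72 s, if anything falls off the work surface, if the arm or the gripper's body presses on something with over 40 N, if the wrist force passes 120 N, or if a joint passes its speed limit or range.

## Working session

There is one attempt and no reset: what is moved stays moved. The work goes in short steps, Python scripts to look and compute and a tool call to move; the robot and the scene stay as the last step left them, time stands still between calls to the robot, and variables do not carry over. Pictures are saved under pics/ and viewed, about 8 in all and at most 12, crops included, and the job is handed in when it is done.

Besides the shell and the picture viewer there is one more tool, called in YAML: its name, and indented under it one key for each argument. move_arm: Moves the arm, as the interface text tells. Its arguments: {"type":"object","properties":{"deltas":{"type":"array","items":{"type":"array"}},"grip_force":{"type":"number"}},"required":["deltas"]}

```bash
mkdir -p pics; ls
cat > h.py <<'E'
import numpy as np, cv2
from workcell import status, read_camera, camera_info, order
def snap(n,tag):
    im,d=read_camera(n); cv2.imwrite(f'pics/{tag}.png',im[:,:,::-1]); np.save(f'pics/{tag}.npy',d); return im,d
def cloud(n,d):
    c=camera_info(n);K,R,t=[np.array(c[k]) for k in('K','R','t')]
    v,u=np.indices(d.shape); p=np.stack([(u-K[0,2])/K[0,0]*d,(v-K[1,2])/K[1,1]*d,d],-1)
    P=(p-t)@R; P[d==0]=np.nan; return P
def proj(n,X):
    c=camera_info(n);K,R,t=[np.array(c[k]) for k in('K','R','t')]
    p=K@(R@np.array(X)+t); return p[:2]/p[2]
E
python3 - <<'E'
from h import *
a,_=snap('side','s0'); b,_=snap('top','t0')
for n in('side','top'):
    c=camera_info(n); R,t=np.array(c['R']),np.array(c['t']); print(n,-R.T@t,R[2],np.array(c['K'])[0,0])
s=status.read_state(); print(s)
E
```

```text
pics
side [ 0.10020228 -0.66734268  0.60340397] [ 0.50887976  0.70737501 -0.49057311] 374.6652171351027
top [ 0.32067488 -0.08342428  1.13764551] [ 0.2087643   0.00969856 -0.97791789] 431.4200532061914
{'time': 0.1, 'q': array([ 1.23911191e+00,  2.64728012e-01,  1.60527466e+00,  9.93749458e-06,
        1.27370661e+00, -3.68831071e-02]), 'joint_vel': array([-2.40106719e-05, -2.43448688e-03, -1.84981138e-03, -1.41800566e-03,
        9.43063866e-04,  3.25898018e-04]), 'joint_torque': array([ 2.68878794e-04, -5.16711903e+01, -3.68587303e+01,  6.26492010e-05,
        6.40660117e-03,  3.97393410e-05]), 'tool_pos': array([0.19588676, 0.64523954, 0.23003261]), 'tcp_rot': array([-0.46134373, -3.10713054,  0.00326534]), 'wrist_force': array([-0.51345589,  0.60713537,  0.07345359]), 'torque': array([-0.08649247,  0.01995315,  0.02751942]), 'width': 1.0007675814401544}
```

View pics/s0.png

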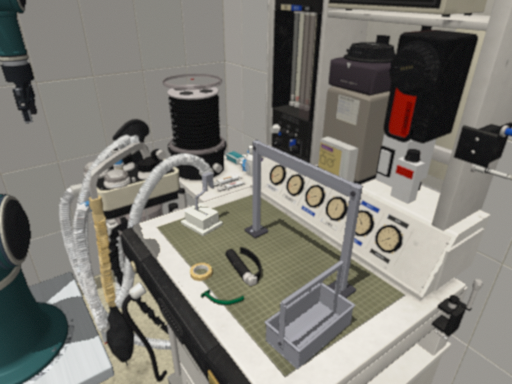

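View pics/t0.png

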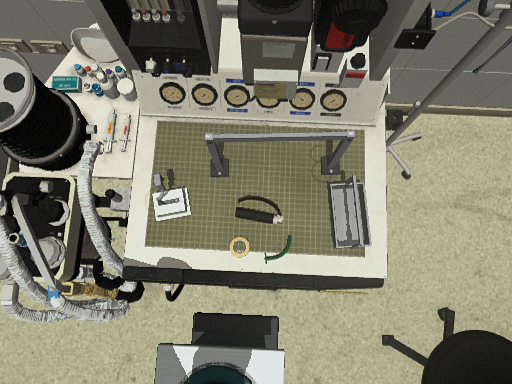

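The side view shows the rail (255,145)-(358,190), the pail (310,325) and the block (202,217). In the top view the hook and block are near (165,195), the rail runs (208,137)-(352,133), and the pail is at (348,212). Next I measure these from depth.

Run:
```python
from h import *
for n,tag in(('top','t0'),('side','s0')):
    d=np.load(f'pics/{tag}.npy'); P=cloud(n,d); np.save(f'pics/{tag}P.npy',P)
    X,Y,Z=P[...,0],P[...,1],P[...,2]
    def sel(m,name,zt=None):
        p=P[m]; 
        if len(p)<5: print(n,name,len(p)); return
        xy=p[:,:2].astype(np.float32); r=cv2.minAreaRect(xy)
        print(n,name,len(p),'med',np.median(p,0).round(4),'z',np.percentile(p[:,2],[2,50,98]).round(4),'rect',np.round(r[0],4),np.round(r[1],4),round(r[2],2))
    T=(X>.3)&(X<.9)&(abs(Y)<.45)
    sel(T&(Z>.255)&(Z<.29)&(X>.5),'rail')
    sel(T&(Z>.115)&(Z<.15)&(Y<-.1)&(X<.72),'bail')
    sel(T&(Z>.045)&(Z<.06)&(Y<-.1)&(X<.72),'rim')
    sel(T&(Z>.035)&(Z<.052)&(Y>.1)&(X<.7),'blocktop')
    sel(T&(Z>.065)&(Z<.25)&(Y>.1)&(X<.68),'hook')
    m=T&(Z>.135)&(Z<.2)&(Y>.1)&(X<.68); sel(m,'hookhead')
    sel(T&(Z>-.01)&(Z<.01),'table')
a=cv2.imread('pics/t0.png')[150:230,130:230]; b=cv2.imread('pics/s0.png')[190:250,160:260]
a=cv2.resize(a,(800,640),interpolation=cv2.INTER_CUBIC)[:, :];b=cv2.resize(b,(800,480),interpolation=cv2.INTER_CUBIC)
cv2.imwrite('pics/c1.png',cv2.resize(np.hstack([a[:480],b])if 0 else np.hstack([cv2.resize(a,(400,320)),cv2.resize(b,(400,320))]),(800,320)))
```

```text
top rail 5915 med [0.7931 0.0403 0.2732] z [0.256  0.2732 0.2887] rect [7.5e-01 2.0e-04] [0.3021 0.9026] 0.65
top bail 351 med [ 0.5014 -0.3087  0.1354] z [0.1189 0.1354 0.1446] rect [ 0.5257 -0.3   ] [0.2351 0.0338] 14.84
top rim 444 med [ 0.4976 -0.3119  0.0527] z [0.0458 0.0527 0.0577] rect [ 0.5246 -0.3069] [0.2316 0.0899] 5.93
top blocktop 1197 med [0.496  0.19   0.0448] z [0.0355 0.0448 0.0514] rect [0.5342 0.3371] [0.332  0.3634] 32.96
top hook 5733 med [0.5166 0.4069 0.1212] z [0.0665 0.1212 0.24  ] rect [0.4692 0.3559] [0.3012 0.3373] 59.83
top hookhead 1633 med [0.528  0.4082 0.1485] z [0.1356 0.1485 0.1937] rect [0.4642 0.3536] [0.2987 0.3335] 61.97
top table 40631 med [ 5.448e-01 -2.950e-02  1.000e-04] z [-0.0078  0.0001  0.0076] rect [0.6002 0.0007] [0.5993 0.8984] 0.01
side rail 4769 med [ 0.7695 -0.1439  0.2705] z [0.2558 0.2705 0.289 ] rect [0.7481 0.0072] [0.3013 0.8884] 0.55
side bail 708 med [ 0.5025 -0.31    0.1347] z [0.1165 0.1347 0.1464] rect [ 0.524  -0.3009] [0.2358 0.0366] 14.99
side rim 843 med [ 0.4955 -0.3051  0.0531] z [0.0454 0.0531 0.0579] rect [ 0.5238 -0.3065] [0.2336 0.0895] 5.61
side blocktop 929 med [0.4931 0.304  0.0446] z [0.0355 0.0446 0.0514] rect [0.5329 0.3356] [0.3267 0.363 ] 32.13
side hook 3506 med [0.5311 0.4074 0.1226] z [0.0676 0.1226 0.2435] rect [0.4694 0.3581] [0.3069 0.3366] 60.0
side hookhead 937 med [0.599  0.4129 0.1499] z [0.1356 0.1499 0.1979] rect [0.4649 0.3559] [0.3044 0.3325] 61.95
side table 32309 med [ 0.5084 -0.1645  0.0007] z [-0.008   0.0007  0.0081] rect [ 0.5743 -0.0078] [0.5658 0.91  ] 4.23
```

View pics/c1.png

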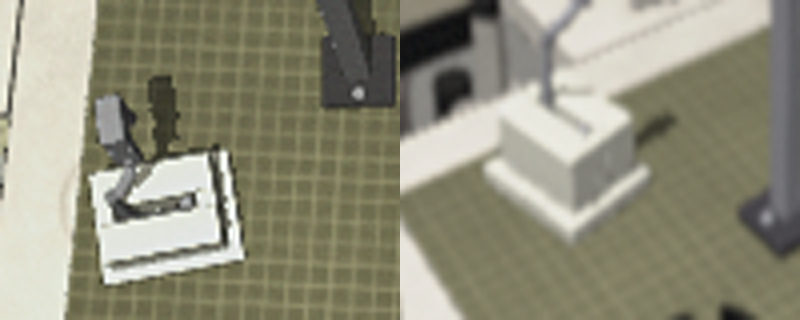

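The crop shows the hook head at top-view pixel (158,179) and the slot running along hook y, with the shank on the +y side. The ball tip is on the right, near (177,200). The regions need tightening.

Run:
```python
from h import *
P={'top':np.load('pics/t0P.npy'),'side':np.load('pics/s0P.npy')}
pc=lambda n,u,v:P[n][v,u].round(3)
for u,v in((157,177),(158,180),(159,184),(160,188),(177,200),(160,202)): print('top',u,v,pc('top',u,v))
for n in P:
    A=P[n]; X,Y,Z=A[...,0],A[...,1],A[...,2]
    def sel(m,name,k=0):
        m=cv2.morphologyEx(m.astype(np.uint8),cv2.MORPH_OPEN,np.ones((2,2))) if k else m.astype(np.uint8)
        _,l,s,_=cv2.connectedComponentsWithStats(m); i=1+s[1:,4].argmax(); p=A[l==i]
        r=cv2.minAreaRect(p[:,:2].astype(np.float32)); c=p[:,:2].mean(0); w,V=np.linalg.eigh(np.cov((p[:,:2]-c).T))
        v=V[:,1]; print(n,name,len(p),'med',np.mean(p,0).round(4),'z',np.percentile(p[:,2],[3,50,97]).round(4),'rect',np.round(r[0],4),np.round(r[1],4),round(r[2],1),'pca',np.degrees(np.arctan2(v[1],v[0])).round(1))
    sel((abs(Z-.27)<.007 if n=='top' else (Z>.238)&(Z<.275))&(X>.55)&(X<.76)&(abs(Y)<.3),'rail')
    sel((Z>.12)&(Z<.145)&(Y<-.2)&(Y>-.42)&(X>.4)&(X<.64),'bail')
    sel((Z>.128)&(Z<.134+.01)&(Y<-.2)&(Y>-.42)&(X>.455)&(X<.585),'bailmid')
    sel((Z>.045)&(Z<.06)&(Y<-.2)&(Y>-.42)&(X>.4)&(X<.64),'rim')
    sel((Z>.04)&(Z<.051)&(Y<.4)&(Y>.18)&(X>.4)&(X<.6),'block')
    sel((Z>.125)&(Z<.2)&(Y<.36)&(Y>.2)&(X>.48)&(X<.62),'head')
    sel((Z>.06)&(Z<.2)&(Y<.36)&(Y>.2)&(X>.45)&(X<.62),'hook')
```

```text
top 157 177 [0.543 0.164 0.147]
top 158 180 [0.535 0.161 0.15 ]
top 159 184 [0.525 0.157 0.151]
top 160 188 [0.521 0.159 0.128]
top 177 200 [0.507 0.132 0.049]
top 160 202 [0.498 0.172 0.06 ]
top rail 814 med [ 0.6191 -0.1152  0.2688] z [0.2648 0.2691 0.2721] rect [ 0.6193 -0.1149] [0.0162 0.3179] 4.2 pca 94.1
top bail 302 med [ 0.4906 -0.3096  0.1347] z [0.1263 0.1355 0.1393] rect [ 0.4919 -0.3095] [0.1647 0.0111] 6.7 pca -173.6
top bailmid 199 med [ 0.5143 -0.3072  0.1354] z [0.1294 0.1357 0.1389] rect [ 0.515  -0.3077] [0.1183 0.0091] 6.7 pca -173.7
top rim 217 med [ 0.4916 -0.2784  0.0529] z [0.0477 0.0528 0.057 ] rect [ 0.4906 -0.2917] [0.1652 0.0585] 3.3 pca -176.2
top block 99 med [0.5    0.187  0.0453] z [0.0417 0.0452 0.0492] rect [0.4965 0.1892] [0.0605 0.0178] 1.5 pca -173.6
top head 563 med [0.5295 0.3391 0.1365] z [0.1263 0.1375 0.1439] rect [0.5352 0.3422] [0.1141 0.0329] 7.8 pca -171.8
top hook 981 med [0.5269 0.3364 0.1291] z [0.1015 0.1325 0.143 ] rect [0.5333 0.3413] [0.1731 0.0352] 9.2 pca -172.3
side rail 1652 med [ 0.6169 -0.1392  0.2576] z [0.2415 0.2581 0.2705] rect [ 0.6161 -0.1149] [0.0214 0.3205] 4.3 pca 94.0
side bail 537 med [ 0.4817 -0.3121  0.1335] z [0.1235 0.1353 0.1383] rect [ 0.4901 -0.3098] [0.1659 0.0124] 6.3 pca -174.0
side bailmid 305 med [ 0.5109 -0.3089  0.1348] z [0.1287 0.1361 0.1384] rect [ 0.5132 -0.3073] [0.1178 0.0094] 5.8 pca -173.7
side rim 813 med [ 0.4904 -0.3099  0.0521] z [0.0456 0.0531 0.0562] rect [ 0.4908 -0.3094] [0.1673 0.0896] 6.0 pca -172.3
side block 48 med [0.5072 0.3967 0.0455] z [0.0409 0.0453 0.0506] rect [0.5069 0.3961] [0.0621 0.0068] 1.0 pca -179.5
side head 222 med [0.526  0.3351 0.1348] z [0.1255 0.1357 0.1427] rect [0.5343 0.344 ] [0.1152 0.0333] 10.1 pca -171.6
side hook 580 med [0.531  0.3328 0.1201] z [0.0774 0.1235 0.1412] rect [0.5329 0.3411] [0.1723 0.0375] 8.8 pca -172.4
```

Run:
```python
from h import *
P={'top':np.load('pics/t0P.npy'),'side':np.load('pics/s0P.npy')}
for n in P:
    A=P[n]; X,Y,Z=A[...,0],A[...,1],A[...,2]
    def sel(m,name):
        p=A[m&(X>.4)&(X<.6)&(Y>.07)&(Y<.215)]
        if len(p)<3: print(n,name,len(p)); return
        r=cv2.minAreaRect(p[:,:2].astype(np.float32)); c=p[:,:2].mean(0); w,V=np.linalg.eigh(np.cov((p[:,:2]-c).T))
        v=V[:,1]; print(n,name,len(p),'mean',np.mean(p,0).round(4),'z',np.percentile(p[:,2],[3,50,97]).round(4),'rect',np.round(r[0],4),np.round(r[1],4),round(r[2],1),'pca',np.degrees(np.arctan2(v[1],v[0])).round(1))
    sel((Z>.041)&(Z<.0505),'block')
    sel((Z>.13)&(Z<.2),'head'); sel((Z>.14)&(Z<.2),'headtop')
    for z in np.arange(.055,.16,.01): sel((Z>z)&(Z<z+.01),f'hook{z:.3f}')
```

```text
top block 583 mean [0.5015 0.1523 0.0452] z [0.0417 0.0452 0.0491] rect [0.5025 0.1542] [0.0614 0.0784] 13.3 pca 109.5
top head 109 mean [0.5339 0.1614 0.1477] z [0.1344 0.1494 0.1537] rect [0.5352 0.1628] [0.0295 0.0163] 11.8 pca -169.0
top headtop 96 mean [0.5344 0.162  0.1494] z [0.1405 0.1498 0.1537] rect [0.5354 0.1631] [0.0292 0.0163] 14.2 pca -168.8
top hook0.055 5 mean [0.4986 0.1729 0.0616] z [0.056  0.0633 0.0646] rect [0.4987 0.1728] [0.0029 0.007 ] 50.1 pca 147.4
top hook0.065 3 mean [0.4986 0.1724 0.0707] z [0.0675 0.0702 0.0742] rect [0.4986 0.1725] [0.0002 0.0041] 72.8 pca 162.8
top hook0.075 7 mean [0.4993 0.1754 0.0799] z [0.0775 0.0804 0.0812] rect [0.4996 0.1757] [0.0065 0.0035] 49.0 pca 49.3
top hook0.085 11 mean [0.5038 0.1679 0.0912] z [0.0877 0.0909 0.0948] rect [0.5057 0.1648] [0.0065 0.0181] 35.8 pca 127.8
top hook0.095 18 mean [0.5103 0.1614 0.0995] z [0.0953 0.1001 0.1039] rect [0.5116 0.1616] [0.0059 0.0201] 69.8 pca 154.2
top hook0.105 18 mean [0.5241 0.1576 0.1097] z [0.1064 0.1085 0.1145] rect [0.5316 0.1562] [0.0126 0.0349] 79.7 pca 177.3
top hook0.115
[... 1402 characters left out ...]
101  0.1048] rect [0.5273 0.1636] [0.0438 0.0179] 14.4 pca -172.9
side hook0.105 24 mean [0.5292 0.1598 0.1107] z [0.1063 0.1104 0.1146] rect [0.5313 0.1622] [0.0307 0.0136] 17.6 pca -165.2
side hook0.115 34 mean [0.531  0.1608 0.1198] z [0.1153 0.1203 0.1247] rect [0.5319 0.1621] [0.0287 0.0155] 12.6 pca -176.5
side hook0.125 30 mean [0.5305 0.1584 0.1305] z [0.1255 0.1309 0.1349] rect [0.5326 0.1579] [0.0148 0.0304] 78.3 pca -175.2
side hook0.135 34 mean [0.5313 0.1586 0.1399] z [0.1354 0.14   0.1447] rect [0.5335 0.1587] [0.0121 0.0308] 82.1 pca 178.5
side hook0.145 46 mean [0.5329 0.1606 0.1497] z [0.1455 0.1503 0.1535] rect [0.534  0.1622] [0.0279 0.0178] 3.2 pca -174.0
side hook0.155 0
```

Run:
```python
from h import *
P=np.vstack([np.load('pics/t0P.npy').reshape(-1,3),np.load('pics/s0P.npy').reshape(-1,3)]); P=P[~np.isnan(P[:,0])]
print('max z grid rows x .1...,.7 ; cols y .75..-.45')
xs=np.arange(.1,.75,.1); ys=np.arange(.7,-.46,-.1)
for x in xs: print(round(x,2),[ (lambda q: round(float(np.percentile(q,99)),2) if len(q)>5 else None)(P[(P[:,0]>x)&(P[:,0]<x+.1)&(P[:,1]<y)&(P[:,1]>y-.1),2]) for y in ys])
q=P[(P[:,2]>.008)&(P[:,2]<.05)&(P[:,0]>.35)&(P[:,0]<.6)&(P[:,1]<.09)&(P[:,1]>-.25)]
print('bystanders x',np.percentile(q[:,0],[1,99]),'y',np.percentile(q[:,1],[1,99]))
print(P[(P[:,2]>.008)&(P[:,2]<.2)&(P[:,0]>.53)&(P[:,0]<.7)&(P[:,1]<.0)&(P[:,1]>-.23)].shape)
q=q[q[:,0]>.5];print(q[:,1].min(),q[:,1].max(),q[:,0].max()) if len(q) else 0
```

```text
max z grid rows x .1...,.7 ; cols y .75..-.45
0.1 [0.55, 0.35, -0.07, -0.03, -0.83, 0.0, 0.01, 0.01, 0.0, -0.83, -0.83, -0.83]
0.2 [0.56, 0.56, 0.1, 0.14, -0.02, -0.02, -0.02, -0.02, -0.02, -0.02, -0.03, -0.83]
0.3 [-0.83, 0.16, 0.16, 0.14, 0.05, 0.0, 0.0, 0.01, 0.01, 0.0, 0.0, 0.01]
0.4 [0.2, 0.19, 0.16, 0.14, 0.0, 0.06, 0.01, 0.03, 0.03, 0.06, 0.14, 0.0]
0.5 [0.19, 0.32, 0.33, 0.14, 0.01, 0.15, 0.23, 0.02, 0.02, 0.12, 0.14, 0.0]
0.6 [-0.83, 0.33, 0.33, 0.33, 0.01, 0.01, 0.27, 0.27, 0.27, 0.27, 0.0, 0.0]
0.7 [-0.83, 0.33, 0.33, 0.33, 0.09, 0.23, 0.18, 0.48, 0.49, 0.51, 0.1, 0.1]
bystanders x [0.36988353 0.59760575] y [-0.16157223  0.04955331]
(12, 3)
-0.17407745085806067 0.05889119121026642 0.5998823806640956
```

move_arm:
  deltas:
    - [[0,0,0],[0.2,-0.3,0.5],-1]
    - [[0,0,0.167],[0.68,-0.966,0.5],-1]
    - [[0,0,0.333],[0.68,-0.966,0.5],-1]

```text
time: 0.48
tool_pos: [0.2657, 0.5472, 0.2819]
tcp_rot: [-0.133, 3.138, -0.0]
wrist_force: [0.2, 0.3, -0.2]
width: 0.997
```

move_arm:
  deltas:
    - [[0,0,0],[0.34,-0.483,0],-1]
    - [[0,0,0],[0.68,-0.966,0],-1]

```text
time: 0.72
tool_pos: [0.3325, 0.4512, 0.2807]
tcp_rot: [0.128, -3.139, 0.001]
wrist_force: [0.3, 0.0, -0.4]
width: 1.001
```

move_arm:
  deltas:
    - [[0,0,0],[0.34,-0.483,0],-1]
    - [[0,0,0],[0.68,-0.966,0],-1]

```text
time: 0.98
tool_pos: [0.4007, 0.3543, 0.2808]
tcp_rot: [0.127, -3.139, 0.001]
wrist_force: [1.2, 0.4, 0.8]
width: 1.001
```

move_arm:
  deltas:
    - [[0,0,0],[0.34,-0.483,0],-1]
    - [[0,0,0],[0.68,-0.966,0],-1]

```text
time: 1.23
tool_pos: [0.4687, 0.2577, 0.2809]
tcp_rot: [0.126, -3.139, 0.0]
wrist_force: [1.0, -0.2, 0.1]
width: 0.998
```

move_arm:
  deltas:
    - [[0,0,0],[0.34,-0.483,0],-1]
    - [[0,0,0],[0.68,-0.966,0],-1]
    - [[0,0,0],[0.68,-0.966,0],-1]
    - [[0,0,0],[0.68,-0.966,0],-1]

```text
time: 1.72
tool_pos: [0.5357, 0.1628, 0.2807]
tcp_rot: [0.124, -3.138, -0.001]
wrist_force: [-0.3, 0.0, 0.3]
width: 1.0
```

move_arm:
  deltas:
    - [[0,0,0.094],[-0.01,0,-0.5],-1]
    - [[0,0,0.094],[-0.01,0,-1],-1]
    - [[0,0,0.094],[-0.01,0,-1],-1]

```text
time: 2.1
tool_pos: [0.5303, 0.1634, 0.1765]
tcp_rot: [0.359, -3.11, 0.002]
wrist_force: [-0.6, -0.1, -0.3]
width: 1.002
```

move_arm:
  deltas:
    - [[0,0,0],[0,0,-0.3],-1]
    - [[0,0,0],[0,0,-0.6],-1]
    - [[0,0,0],[0,0,-0.6],-1]
    - [[0,0,0],[0,0,-0.6],0.2]
    - [[0,0,0],[0,0,-0.6],0.2]
  grip_force: 50

```text
time: 2.72
tool_pos: [0.5367, 0.1636, 0.1238]
tcp_rot: [-0.357, 3.117, 0.001]
wrist_force: [0.5, -0.3, 0.1]
width: 0.606
```

Run:
```python
from h import *
snap('side','s1');snap('top','t1')
a=cv2.imread('pics/s1.png')[140:240,140:260]; b=cv2.imread('pics/t1.png')[140:240,110:230]
cv2.imwrite('pics/c2.png',np.hstack([cv2.resize(i,(396,330),interpolation=cv2.INTER_CUBIC) for i in(a,b)]))
```

```text
(no output)
```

View pics/c2.png

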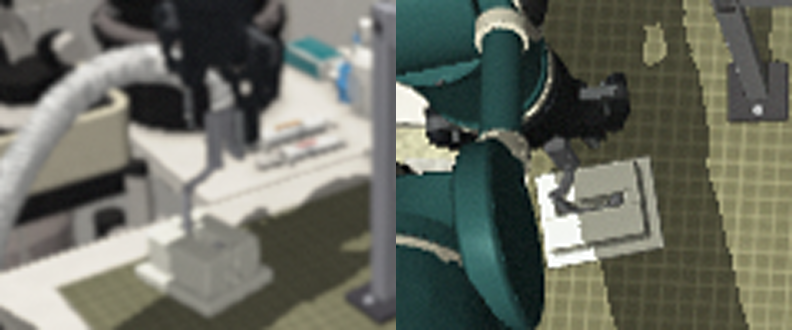

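The picture shows the fingers straddling the head, which is at about (225,110) in the side crop. I'll close the gripper.

move_arm:
  deltas:
    - [[0,0,0],[-0.01,0,-0.03],0.7]
    - [[0,0,0],[-0.01,0,-0.03],1]
    - [[0,0,0],[-0.01,0,-0.03],1]
    - [[0,0,0],[-0.01,0,-0.03],1]
    - [[0,0,0],[-0.01,0,-0.03],1]
    - [[0,0,0],[-0.01,0,-0.03],1]
    - [[0,0,0],[-0.01,0,-0.03],1]
    - [[0,0,0],[-0.01,0,-0.03],1]
  grip_force: 50

```text
time: 3.82
tool_pos: [0.5349, 0.1627, 0.119]
tcp_rot: [-0.357, 3.12, -0.001]
wrist_force: [1.0, -1.8, 5.2]
width: 0.178
```

move_arm:
  deltas:
    - [[0,0,0],[0,0,0.2],1]
    - [[0,0,0],[0,0,0.5],1]
    - [[0,0,0],[0,0,0.9],1]
    - [[0,0,0],[0,0,0.9],1]
    - [[0,0,0],[0,0,0.9],1]

```text
time: 4.45
tool_pos: [0.5328, 0.1628, 0.2065]
tcp_rot: [0.357, -3.118, -0.0]
wrist_force: [-0.1, 1.0, -2.0]
width: 0.177
```

move_arm:
  deltas:
    - [[0,0,-0.03],[0,0,0.4],1]
    - [[0,0,-0.06],[0,-0.2,0.8],1]
    - [[0,0,-0.099],[0,-0.5,1],1]
    - [[0,0,-0.099],[0,-0.8,1],1]

```text
time: 4.95
tool_pos: [0.5341, 0.0825, 0.3081]
tcp_rot: [0.114, -3.139, -0.001]
wrist_force: [0.5, -0.5, -1.5]
width: 0.179
```

move_arm:
  deltas:
    - [[0,0,0],[0,-0.4,0.18],1]
    - [[0,0,0],[0,-0.8,0.18],1]
    - [[0,0,0],[0,-1,0.18],1]

```text
time: 5.32
tool_pos: [0.533, -0.0186, 0.3237]
tcp_rot: [0.111, -3.135, -0.001]
wrist_force: [-0.4, -0.2, -1.7]
width: 0.181
```

move_arm:
  deltas:
    - [[0,0,0],[0,-0.4,0],1]
    - [[0,0,0],[0,-0.8,0],1]
    - [[0,0,0],[0,-0.98,0],1]
    - [[0,0,0],[0,-0.98,0],1]
    - [[0,0,0],[0,-0.98,0],1]
    - [[0,0,0],[0,-0.98,0],1]

```text
time: 6.08
tool_pos: [0.5342, -0.1138, 0.3262]
tcp_rot: [0.116, -3.139, -0.001]
wrist_force: [-0.0, 0.3, -2.0]
width: 0.18
```

Run:
```python
from h import *
print(status.read_state()['tcp_rot'],status.read_state()['tool_pos'])
snap('side','s2');snap('top','t2')
a=cv2.imread('pics/s2.png')[80:280,230:400]; b=cv2.imread('pics/t2.png')[90:240,180:370]
cv2.imwrite('pics/c3.png',np.hstack([cv2.resize(a,(400,470),interpolation=cv2.INTER_CUBIC),cv2.resize(b,(400,470),interpolation=cv2.INTER_CUBIC)]))
```

```text
[ 1.15966510e-01 -3.13940601e+00 -8.95154382e-04] [ 0.53419505 -0.11384763  0.32622063]
```

View pics/c3.png

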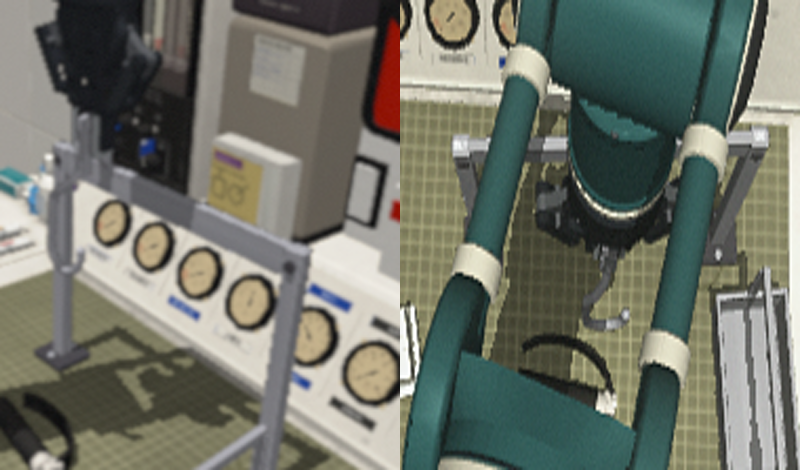

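The hook hangs upright in the gripper in front of the rail, with its curl tip on the -y side. I'll measure the jaw and rail from the same images.

Run:
```python
from h import *
for n,tag in(('side','s2'),('top','t2')):
    P=cloud(n,np.load(f'pics/{tag}.npy')); X,Y,Z=P[...,0],P[...,1],P[...,2]
    m=(X>.45)&(X<.59)&(Y>-.16)&(Y<-.06)&(Z>.17)&(Z<.35)
    for z in np.arange(.19,.355,.008):
        q=P[m&(abs(Z-z)<.004)]
        if len(q)>2: print(n,round(z,3),len(q),'x',np.percentile(q[:,0],[3,50,97]).round(4),'y',np.percentile(q[:,1],[3,50,97]).round(4))
    r=P[(X>.595)&(X<.645)&(Z>.242)&(Z<.274)&(Y>-.25)&(Y<.03)]
    if n=='top': r=r[r[:,2]>.264]
    for y0 in np.arange(-.24,.03,.03):
        q=r[abs(r[:,1]-y0)<.015]
        if len(q)>5: print(n,'rail y',round(y0,2),len(q),np.percentile(q[:,0],[5,50,95]).round(4),np.percentile(q[:,2],[50,97]).round(4))
```

```text
side 0.222 18 x [0.4972 0.499  0.5012] y [-0.1278 -0.1166 -0.1059]
side 0.23 41 x [0.4973 0.5    0.5049] y [-0.1362 -0.111  -0.0999]
side 0.238 25 x [0.4967 0.5011 0.5053] y [-0.1384 -0.102  -0.0974]
side 0.246 29 x [0.4968 0.5008 0.5059] y [-0.1398 -0.1348 -0.0946]
side 0.254 18 x [0.4985 0.5014 0.506 ] y [-0.1377 -0.0992 -0.093 ]
side 0.262 14 x [0.4987 0.5002 0.5051] y [-0.0998 -0.098  -0.0944]
side 0.27 15 x [0.4989 0.5011 0.5051] y [-0.0992 -0.0973 -0.0946]
side 0.278 15 x [0.499  0.5015 0.5045] y [-0.0989 -0.0973 -0.0934]
side 0.286 12 x [0.4995 0.5011 0.5045] y [-0.1019 -0.0976 -0.0932]
side 0.294 16 x [0.5001 0.5028 0.5068] y [-0.1077 -0.1025 -0.0975]
side 0.302 23 x [0.5035 0.5074 0.5143] y [-0.1146 -0.1111 -0.1042]
side 0.31 42 x [0.5098 0.5182 0.5479] y [-0.1205 -0.1151 -0.1069]
side 0.318 45 x [0.5164 0.5207 0.5464] y [-0.1218 -0.1179 -0.1094]
side 0.326 43 x [0.5183 0.5218 0.541 ] y [-0.127  -0.1209 -0.1022]
side 0.334 63 x [0.5185 0.5223 0.5383] y [-0.1338 -0.1223 -0.0989]
side 0.342 73 x [0.5192 0.5228 0.5392] y [-0.1344 -0.1261 -0.1004]
side 0.35 38 x [0.5199 0.5234 0
[... 1399 characters left out ...]
.1192 -0.1128 -0.1088]
top 0.318 13 x [0.517  0.5193 0.5199] y [-0.1212 -0.1143 -0.1089]
top 0.326 10 x [0.5191 0.5198 0.5208] y [-0.1209 -0.1147 -0.1084]
top 0.334 20 x [0.52   0.5217 0.5256] y [-0.1276 -0.1104 -0.095 ]
top 0.342 26 x [0.5207 0.5219 0.5276] y [-0.1323 -0.1148 -0.0951]
top 0.35 9 x [0.5207 0.5218 0.5237] y [-0.1273 -0.1202 -0.1036]
top rail y -0.24 41 [0.6242 0.6275 0.6325] [0.2688 0.2712]
top rail y -0.18 6 [0.6195 0.6216 0.6244] [0.27   0.2722]
top rail y -0.06 71 [0.6107 0.6145 0.6213] [0.2688 0.2714]
top rail y -0.03 24 [0.6099 0.6133 0.6174] [0.2682 0.2709]
top rail y 0.0 22 [0.6063 0.6111 0.6152] [0.269  0.2713]
top rail y 0.03 42 [0.6036 0.6099 0.6157] [0.2687 0.2721]
```

move_arm:
  deltas:
    - [[0,0,0],[0.3,0,0],1]
    - [[0,0,0],[0.6,0,0],1]
    - [[0,0,0],[0.85,0,0],1]
    - [[0,0,0],[0.85,0,-0.15],1]
    - [[0,0,0],[0.85,0,-0.27],1]
    - [[0,0,0],[0.85,0,-0.27],1]
    - [[0,0,0],[0.85,0,-0.27],1]
    - [[0,0,0],[0.85,0,-0.27],1]

```text
time: 7.18
tool_pos: [0.6191, -0.1153, 0.3002]
tcp_rot: [-0.113, 3.138, -0.001]
wrist_force: [0.5, -0.7, -1.0]
width: 0.177
```

Run:
```python
from h import *
print(status.read_state()['tool_pos'],status.read_state()['wrist_force'])
snap('side','s3')
P=cloud('side',np.load('pics/s3.npy')); X,Y,Z=P[...,0],P[...,1],P[...,2]
m=(X>.56)&(X<.66)&(Y>-.16)&(Y<-.08)&(Z>.17)&(Z<.34)
for z in np.arange(.19,.33,.008):
    q=P[m&(abs(Z-z)<.004)&(abs(Y+.118)<.012)]
    if len(q)>2: print(round(z,3),len(q),'x',np.percentile(q[:,0],[3,50,97]).round(4),'y',np.percentile(q[:,1],[3,50,97]).round(4))
a=cv2.imread('pics/s3.png'); u,v=proj('side',[.62,-.115,.27]).astype(int); print(u,v)
cv2.imwrite('pics/c4.png',cv2.resize(a[v-45:v+45,u-55:u+55],(770,630))[:600])
```

```text
[ 0.61914109 -0.1152856   0.30024293] [ 0.54179604 -0.68778809 -0.95175091]
0.198 28 x [0.5821 0.5844 0.5881] y [-0.1292 -0.117  -0.1076]
0.206 5 x [0.5833 0.585  0.5883] y [-0.1294 -0.1253 -0.1064]
0.238 4 x [0.6144 0.6149 0.6165] y [-0.1271 -0.1176 -0.1094]
0.246 24 x [0.6135 0.615  0.616 ] y [-0.1283 -0.1175 -0.1071]
0.254 24 x [0.6134 0.615  0.6164] y [-0.1287 -0.1198 -0.1077]
0.262 29 x [0.6133 0.615  0.6168] y [-0.1282 -0.1178 -0.1076]
0.27 42 x [0.5881 0.6161 0.6237] y [-0.1291 -0.113  -0.1063]
0.278 16 x [0.5914 0.5945 0.5998] y [-0.1175 -0.1124 -0.1069]
0.286 42 x [0.5948 0.6045 0.6326] y [-0.1223 -0.1161 -0.1076]
0.294 37 x [0.602  0.6058 0.6317] y [-0.1229 -0.1193 -0.1107]
0.302 41 x [0.6033 0.6068 0.6255] y [-0.1286 -0.1225 -0.1096]
0.31 38 x [0.6034 0.6059 0.6122] y [-0.1287 -0.1196 -0.1069]
0.318 34 x [0.6036 0.6063 0.6124] y [-0.1295 -0.1211 -0.1087]
0.326 38 x [0.6049 0.6073 0.6122] y [-0.1294 -0.1213 -0.1073]
300 160
```

View pics/c4.png

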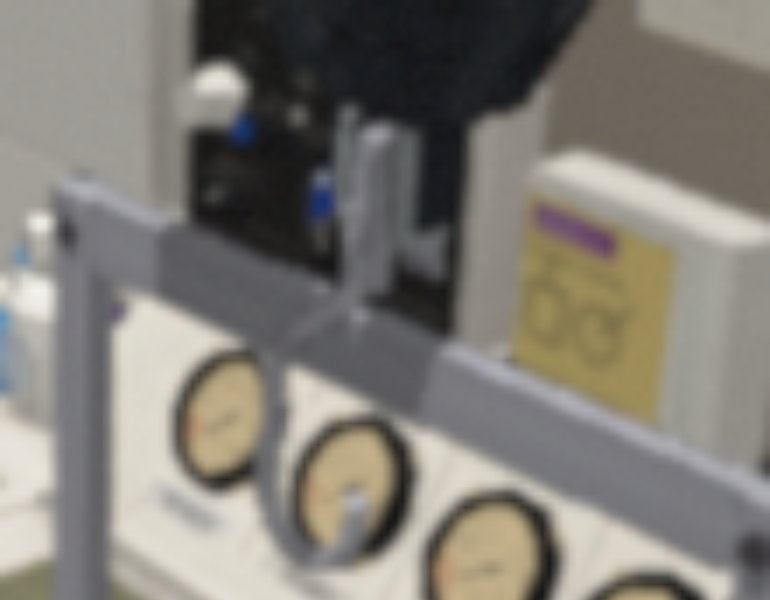

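The hook's jaw is above the rail, with the back leg just behind the top edge. Shift 1 mm in +x, then lower in stages.

move_arm:
  deltas:
    - [[0,0,0],[0.01,0,0],1]
    - [[0,0,0],[0.01,0,-0.06],1]
    - [[0,0,0],[0.01,0,-0.12],1]
    - [[0,0,0],[0.01,0,-0.15],1]
    - [[0,0,0],[0.01,0,-0.18],1]
    - [[0,0,0],[0.01,0,-0.21],1]
    - [[0,0,0],[0.01,0,-0.21],1]
    - [[0,0,0],[0.01,0,-0.21],1]

```text
time: 8.22
tool_pos: [0.6202, -0.1151, 0.2784]
tcp_rot: [-0.114, 3.139, -0.0]
wrist_force: [-0.8, 0.4, -1.1]
width: 0.182
```

move_arm:
  deltas:
    - [[0,0,0],[0,0,-0.05],1]
    - [[0,0,0],[0,0,-0.1],1]
    - [[0,0,0],[0,0,-0.14],1]
    - [[0,0,0],[0,0,-0.14],1]
    - [[0,0,0],[0,0,-0.14],1]

```text
time: 8.85
tool_pos: [0.6204, -0.1152, 0.2703]
tcp_rot: [-0.114, 3.136, -0.002]
wrist_force: [-9.6, 2.0, 19.0]
width: 0.178
```

Run:
```python
from h import *
print(status.read_state()['tool_pos'],status.read_state()['wrist_force'])
snap('side','s4')
P=cloud('side',np.load('pics/s4.npy')); X,Y,Z=P[...,0],P[...,1],P[...,2]
m=(X>.56)&(X<.66)&(Y>-.16)&(Y<-.08)&(Z>.14)&(Z<.34)
for z in np.arange(.158,.31,.008):
    q=P[m&(abs(Z-z)<.004)&(abs(Y+.115)<.01)]
    if len(q)>2: print(round(z,3),len(q),'x',np.percentile(q[:,0],[3,50,97]).round(4))
a=cv2.imread('pics/s4.png'); u,v=300,160
cv2.imwrite('pics/c5.png',cv2.resize(a[v-45:v+45,u-55:u+55],(770,630))[:600])
```

```text
[ 0.62038396 -0.11518118  0.27026593] [-9.55969395  1.97354562 18.98308843]
0.166 13 x [0.5839 0.5856 0.587 ]
0.174 13 x [0.5836 0.5868 0.5899]
0.238 11 x [0.5884 0.5938 0.6161]
0.246 36 x [0.5901 0.6057 0.6162]
0.254 28 x [0.5959 0.6032 0.6164]
0.262 34 x [0.6024 0.6061 0.6168]
0.27 26 x [0.6038 0.6061 0.6131]
0.278 24 x [0.6035 0.6063 0.609 ]
0.286 22 x [0.6046 0.6066 0.6099]
0.294 27 x [0.6053 0.607  0.6091]
0.302 36 x [0.6059 0.609  0.6206]
```

View pics/c5.png

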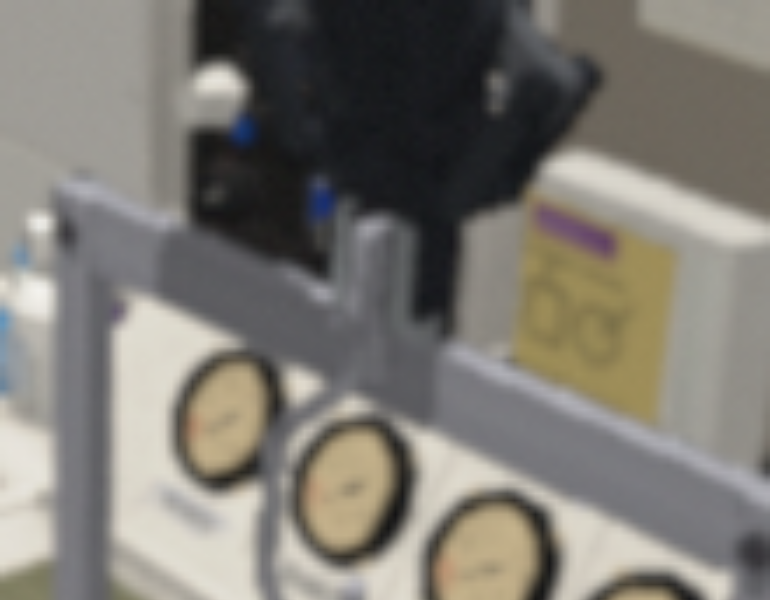

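Contact came 8 mm early: the fingertips reach 9 mm below the jaw roof, so they are touching the rail's top edge (19 N). The jaw already straddles the bar by about 17 mm, so I'll back off slightly and release to let it drop home.

move_arm:
  deltas:
    - [[0,0,0],[0,0,0.05],1]
    - [[0,0,0],[0,0,0.055],1]
    - [[0,0,0],[0,0,0.055],0.5]
    - [[0,0,0],[0,0,0.055],0.4]
    - [[0,0,0],[0,0,0.055],0.4]
    - [[0,0,0],[0,0,0.055],0.4]
    - [[0,0,0],[0,0,0.055],0.4]
    - [[0,0,0],[0,0,0.055],0.4]
  grip_force: 20

```text
time: 9.9
tool_pos: [0.6204, -0.1153, 0.2699]
tcp_rot: [-0.114, 3.139, -0.001]
wrist_force: [1.9, -1.9, 3.7]
width: 0.301
```

Run:
```python
from h import *
snap('side','s5')
P=cloud('side',np.load('pics/s5.npy')); X,Y,Z=P[...,0],P[...,1],P[...,2]
m=(X>.56)&(X<.66)&(Y>-.16)&(Y<-.08)&(Z>.12)&(Z<.34)
for z in np.arange(.142,.31,.008):
    q=P[m&(abs(Z-z)<.004)&(abs(Y+.115)<.03)]
    if len(q)>2: print(round(z,3),len(q),'x',np.percentile(q[:,0],[3,50,97]).round(4),'y',np.percentile(q[:,1],[3,50,97]).round(4))
a=cv2.imread('pics/s5.png'); u,v=300,160
cv2.imwrite('pics/c6.png',cv2.resize(a[v-35:v+55,u-55:u+55],(715,585)))
```

```text
0.15 5 x [0.6064 0.6067 0.6078] y [-0.1205 -0.1141 -0.1086]
0.158 31 x [0.6041 0.6071 0.6102] y [-0.1307 -0.1114 -0.1007]
0.166 23 x [0.6023 0.6062 0.6103] y [-0.1372 -0.1025 -0.0947]
0.174 21 x [0.6016 0.6048 0.6104] y [-0.1378 -0.0991 -0.0944]
0.182 21 x [0.5998 0.604  0.6087] y [-0.1396 -0.1343 -0.0953]
0.19 11 x [0.5981 0.6007 0.6037] y [-0.0993 -0.0976 -0.0912]
0.198 12 x [0.5972 0.5996 0.6034] y [-0.0987 -0.0976 -0.0938]
0.206 10 x [0.5963 0.5982 0.6015] y [-0.0988 -0.0964 -0.0937]
0.214 8 x [0.5938 0.5962 0.5992] y [-0.0985 -0.0975 -0.0956]
0.222 12 x [0.5938 0.5949 0.5992] y [-0.1067 -0.1025 -0.0955]
0.23 13 x [0.5945 0.5968 0.6009] y [-0.1114 -0.1075 -0.1023]
0.238 21 x [0.5969 0.601  0.6173] y [-0.136  -0.1136 -0.0903]
0.246 62 x [0.6035 0.6143 0.6171] y [-0.1434 -0.1231 -0.089 ]
0.254 67 x [0.6032 0.6137 0.6177] y [-0.141  -0.1206 -0.0862]
0.262 65 x [0.6036 0.6136 0.6173] y [-0.143  -0.121  -0.0865]
0.27 57 x [0.6017 0.6139 0.6247] y [-0.1436 -0.1263 -0.0908]
0.278 63 x [0.6001 0.6094 0.6241] y [-0.1399 -0.1225 -0.0942]
0.286 77 x [0.5987 0.6094 0.625 ] y [-0.1406 -0.1236 -0.091 ]
0.294 113 x [0.6008 0.612  0.6262] y [-0.1403 -0.1147 -0.0928]
0.302 74 x [0.6062 0.6134 0.6286] y [-0.14   -0.1277 -0.0901]
```

View pics/c6.png

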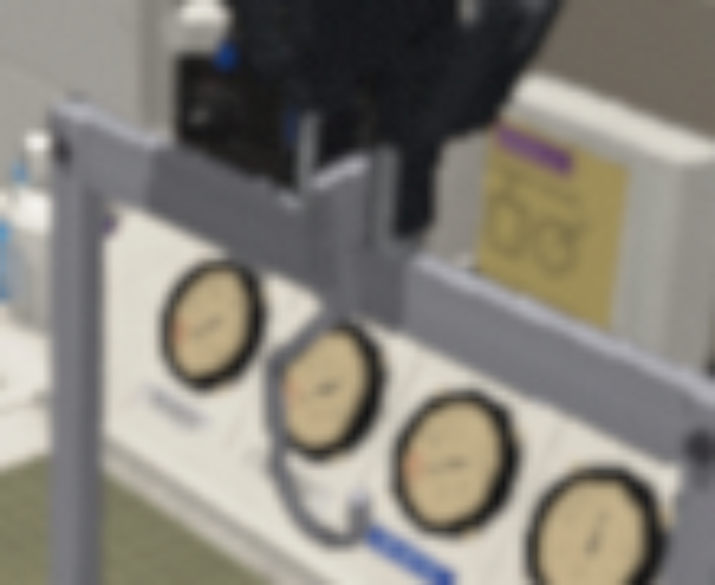

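The hook has dropped home: its lowest point is at z≈0.150 and it leans as described. The curl centre is at y≈-0.1165 and the cradle at about (0.607, -0.1165, 0.158). I'll open wider and retreat upward.

move_arm:
  deltas:
    - [[0,0,0],[0,0,0.02],0]
    - [[0,0,0],[0,0,0.02],0]
    - [[0,0,0],[0,0,0.02],0]
    - [[0,0,0],[0,0,0.1],0]
    - [[0,0,0],[0,0,0.3],0]
    - [[0,0,0],[0,0,0.6],0]
    - [[0,0,0],[0,0,0.8],0]

```text
time: 10.82
tool_pos: [0.6209, -0.1153, 0.3534]
tcp_rot: [-0.113, 3.136, -0.002]
wrist_force: [1.0, 0.0, -0.2]
width: 0.498
```

move_arm:
  deltas:
    - [[0,0,0],[-0.5,0,0],-0.5]
    - [[0,0,0],[-1,-0.2,0],-0.5]
    - [[0,0,0.023],[-1,-0.8,0],-0.5]
    - [[0,0,0.023],[-1,-0.9,0],-0.5]

```text
time: 11.32
tool_pos: [0.5194, -0.2078, 0.351]
tcp_rot: [-0.165, 3.136, -0.003]
wrist_force: [0.5, 0.3, 0.1]
width: 0.751
```

move_arm:
  deltas:
    - [[0,0,0],[-0.5,-0.5,-0.3],-0.5]
    - [[0,0,0],[-0.9,-1,-0.8],-0.5]
    - [[0,0,0],[-0.9,-1,-1],-0.5]
    - [[0,0,0],[-0.9,-1,-1],-0.5]

```text
time: 11.82
tool_pos: [0.4276, -0.3046, 0.2467]
tcp_rot: [0.165, -3.132, -0.007]
wrist_force: [-0.4, -1.0, 1.2]
width: 0.752
```

Run:
```python
from h import *
s=status.read_state();print(s['tool_pos'],s['tcp_rot'],s['q'])
snap('side','s6'); snap('top','t6')
for n,tag in(('side','s6'),('top','t6')):
    P=cloud(n,np.load(f'pics/{tag}.npy')); X,Y,Z=P[...,0],P[...,1],P[...,2]
    p=P[(X>.56)&(X<.613)&(Y>-.16)&(Y<-.08)&(Z>.13)&(Z<.24)]
    if len(p)>5: print(n,'curl zmin',np.percentile(p[:,2],1),'x at bottom',np.median(p[p[:,2]<.162][:,0]),'y',np.percentile(p[p[:,2]<.185][:,1],[2,98]))
    b=P[(Z>.125)&(Z<.145)&(Y<-.25)&(Y>-.37)&(X>.4)&(X<.6)]
    f=np.polyfit(b[:,0],b[:,1],1); print(n,'bail y at .43,.49',np.polyval(f,[.43,.491]).round(4),'yaw',np.degrees(np.arctan(f[0])),'x',np.percentile(b[:,0],[1,99]),'z97',np.percentile(b[:,2],95))
    w=P[(X>.68)&(X<.8)&(Y>-.25)&(Y<.02)&(Z>.02)&(Z<.2)]; print('panel minx',np.percentile(w[:,0],1) if len(w) else None)
```

```text
[ 0.42763438 -0.30459272  0.24667236] [ 0.16519667 -3.13225337 -0.00724131] [-6.66489385e-01 -2.64170837e-02  1.89831629e+00  2.03392890e-04
  1.27648010e+00 -2.34272878e+00]
side bail y at .43,.49 [-0.3176 -0.3111] yaw 6.015337506414424 x [0.40854376 0.57104227] z97 0.13782490663507369
panel minx 0.7586158238048537
top curl zmin 0.15474945704428777 x at bottom 0.609778180578626 y [-0.13764076 -0.09881459]
top bail y at .43,.49 [-0.316  -0.3094] yaw 6.182243522549126 x [0.47136665 0.57292522] z97 0.13856089170005953
panel minx 0.7338559462916683
```

move_arm:
  deltas:
    - [[0,0,0],[0.01,-0.06,-0.3],-0.5]
    - [[0,0,0],[0.01,-0.12,-0.6],-0.5]
    - [[0,0,0],[0.01,-0.12,-0.8],-0.5]
    - [[0,0,0],[0.01,-0.12,-0.8],-0.5]
    - [[0,0,0],[0.01,-0.12,-0.8],-0.5]

```text
time: 12.55
tool_pos: [0.4331, -0.3175, 0.1721]
tcp_rot: [-0.172, 3.134, -0.004]
wrist_force: [0.4, -0.1, 1.5]
width: 0.75
```

move_arm:
  deltas:
    - [[0,0,0],[0,0,-0.25],-0.5]
    - [[0,0,0],[0,0,-0.53],-0.5]
    - [[0,0,0],[0,0,-0.53],-0.5]
    - [[0,0,0],[0,0,-0.53],-0.5]

```text
time: 13.05
tool_pos: [0.4324, -0.3179, 0.1188]
tcp_rot: [-0.171, 3.135, -0.003]
wrist_force: [0.1, 0.3, 0.8]
width: 0.752
```

move_arm:
  deltas:
    - [[0,0,0],[-0.04,0,-0.06],-0.5]
    - [[0,0,0],[-0.04,0,-0.06],-0.5]
    - [[0,0,0],[-0.04,0,-0.06],1]
    - [[0,0,0],[-0.04,0,-0.06],1]
    - [[0,0,0],[-0.04,0,-0.06],1]
    - [[0,0,0],[-0.04,0,-0.06],1]
    - [[0,0,0],[-0.04,0,-0.06],1]
    - [[0,0,0],[-0.04,0,-0.06],1]
    - [[0,0,0],[-0.04,0,-0.06],1]
    - [[0,0,0],[-0.04,0,-0.06],1]
  grip_force: 80

```text
time: 14.3
tool_pos: [0.4272, -0.3173, 0.111]
tcp_rot: [-0.17, 3.137, -0.001]
wrist_force: [-1.2, -1.2, 0.9]
width: 0.08
```

move_arm:
  deltas:
    - [[0,0,0],[0,0,0.1],1]
    - [[0,0,0],[0,0,0.2],1]
    - [[0,0,0],[0,0,0.3],1]
    - [[0,0,0],[0,0,0.4],1]
    - [[0,0,0],[0,0,0.4],1]
    - [[0,0,0],[0,0,0.4],1]

```text
time: 15.05
tool_pos: [0.427, -0.317, 0.1507]
tcp_rot: [0.17, -3.137, -0.0]
wrist_force: [0.2, -0.1, -1.9]
width: 0.078
```

```bash
cat > pm.py <<'E'
from h import *
import sys
tag=sys.argv[1]
s=status.read_state();T=s['tool_pos'];print(T.round(4),s['tcp_rot'].round(3),s['wrist_force'].round(1),s['torque'].round(2),s['q'].round(2))
for n in('side','top'):
    _,d=snap(n,n[0]+tag)
    P=cloud(n,d); X,Y,Z=P[...,0],P[...,1],P[...,2]
    # bar ahead of fingers: 18..140 mm along x from tool
    g=T+[0,0,.019]
    m=(X-g[0]>.016)&(X-g[0]<.135)&(abs(Y-g[1]-.1*(X-g[0]))<.02)&(abs(Z-g[2])<.02)
    b=P[m]
    if len(b)<10: print(n,len(b)); continue
    f=np.polyfit(b[:,0],b[:,1],1); h=[(k,np.percentile(b[abs(b[:,0]-g[0]-k)<.01][:,2],90).round(4)) for k in(.03,.06,.09,.12) if (abs(b[:,0]-g[0]-k)<.01).sum()>4]
    print(n,len(b),'yaw',np.degrees(np.arctan(f[0])).round(2),'y at grip',np.polyval(f,g[0]).round(4),'at+62',np.polyval(f,g[0]+.062).round(4),'top z',h,'xmax',np.percentile(b[:,0],99).round(4))
E
python3 pm.py 7
```

```text
[ 0.427  -0.317   0.1507] [ 0.17  -3.137 -0.   ] [ 0.2 -0.1 -1.9] [-0.03  0.12 -0.  ] [-0.69  0.06  1.99 -0.    1.09 -2.36]
side 152 yaw 4.98 y at grip -0.3147 at+62 -0.3093 top z [(0.03, np.float64(0.1774)), (0.09, np.float64(0.1771)), (0.12, np.float64(0.1767))] xmax 0.5615
top 193 yaw 5.99 y at grip -0.315 at+62 -0.3085 top z [(0.03, np.float64(0.1777)), (0.06, np.float64(0.1777)), (0.09, np.float64(0.1766)), (0.12, np.float64(0.1764))] xmax 0.5605
```

The pail is held level. Bar top is TCP+26 mm, underside TCP+14 mm, and the bar centre is 63 mm ahead of the tool. I'll carry it to the -y side of the curl, in front of the rail, then push in underneath.

move_arm:
  deltas:
    - [[0,0,0],[0,0.1,0.15],1]
    - [[0,0,0],[0,0.35,0.38],1]
    - [[0,0,-0.01],[0,0.6,0.38],1]
    - [[0,0,-0.02],[0,0.85,0.38],1]
    - [[0,0,-0.02],[0,1,0.38],1]

```text
time: 15.78
tool_pos: [0.4272, -0.2158, 0.1896]
tcp_rot: [-0.123, 3.139, -0.0]
wrist_force: [0.1, -0.6, -1.6]
width: 0.073
```

move_arm:
  deltas:
    - [[0,0,0],[0.1,0.2,0],1]
    - [[0,0,0],[0.25,0.4,0],1]
    - [[0,0,0],[0.4,0.45,0],1]
    - [[0,0,0],[0.5,0.45,0],1]
    - [[0,0,0],[0.6,0.45,0],1]
    - [[0,0,0],[0.6,0.45,0],1]
    - [[0,0,0],[0.6,0.45,0],1]

```text
time: 16.65
tool_pos: [0.4867, -0.1725, 0.1885]
tcp_rot: [0.12, -3.138, -0.0]
wrist_force: [-0.1, 0.8, -1.9]
width: 0.074
```

```bash
python3 pm.py 8
```

```text
[ 0.4867 -0.1725  0.1885] [ 0.12  -3.138 -0.   ] [-0.1  0.8 -1.9] [-0.02  0.08 -0.05] [-0.39 -0.    1.99 -0.    1.16 -2.04]
side 224 yaw 5.2 y at grip -0.1749 at+62 -0.1692 top z [(0.03, np.float64(0.2095)), (0.06, np.float64(0.214)), (0.09, np.float64(0.2144)), (0.12, np.float64(0.2145))] xmax 0.6201
top 0
```

View pics/s8.png

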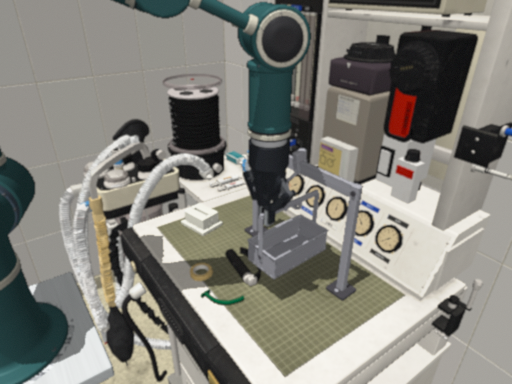

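The pail is held level in front of the rail, clear of both posts. I'll go in along +x, then across in +y over the tip, then check.

move_arm:
  deltas:
    - [[0,0,0],[0.15,0,0],1]
    - [[0,0,0],[0.3,0,0],1]
    - [[0,0,0],[0.45,0,0],1]
    - [[0,0,0],[0.605,0,0],1]
    - [[0,0,0],[0.605,0,0],1]
    - [[0,0,0],[0.605,0,0],1]

```text
time: 17.5
tool_pos: [0.5474, -0.172, 0.1884]
tcp_rot: [0.121, -3.138, -0.0]
wrist_force: [-0.2, -0.4, -1.5]
width: 0.074
```

move_arm:
  deltas:
    - [[0,0,0],[0,0.1,0],1]
    - [[0,0,0],[0,0.2,0],1]
    - [[0,0,0],[0,0.3,0],1]
    - [[0,0,0],[0,0.4,0],1]
    - [[0,0,0],[0,0.5,0],1]
    - [[0,0,0],[0,0.5,0],1]
    - [[0,0,0],[0,0.5,0],1]

```text
time: 18.38
tool_pos: [0.5477, -0.1221, 0.1888]
tcp_rot: [-0.122, 3.139, -0.0]
wrist_force: [0.6, -0.4, -1.8]
width: 0.076
```

```bash
python3 pm.py 9; python3 -c "
import cv2
a=cv2.imread('pics/s9.png'); cv2.imwrite('pics/c9.png',cv2.resize(a[140:260,240:390],(750,600),interpolation=cv2.INTER_CUBIC))"
```

```text
[ 0.5477 -0.1221  0.1888] [-0.122  3.139 -0.   ] [ 0.6 -0.4 -1.8] [-0.01  0.07 -0.02] [-0.26  0.08  1.9  -0.    1.16 -1.91]
side 164 yaw 5.22 y at grip -0.1245 at+62 -0.1188 top z [(0.03, np.float64(0.2119)), (0.06, np.float64(0.2149)), (0.09, np.float64(0.2144)), (0.12, np.float64(0.2092))] xmax 0.6634
top 0
```

View pics/c9.png

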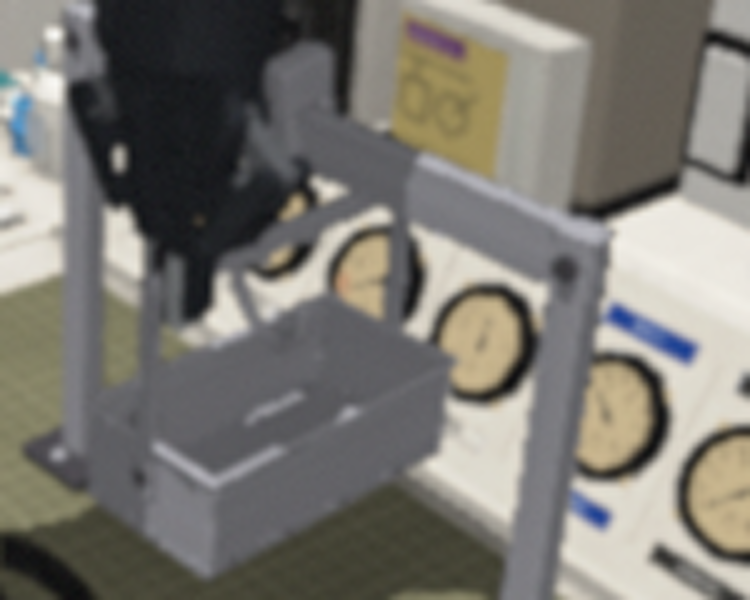

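The bar sits above the curl with the shank at (245,300) behind it, and the hook is undisturbed. Lowering.

move_arm:
  deltas:
    - [[0,0,0],[0,0.01,-0.08],1]
    - [[0,0,0],[0,0.01,-0.16],1]
    - [[0,0,0],[0,0.01,-0.24],1]
    - [[0,0,0],[0,0.01,-0.32],1]
    - [[0,0,0],[0,0.01,-0.38],1]
    - [[0,0,0],[0,0.01,-0.38],1]
    - [[0,0,0],[0,0.01,-0.38],1]

```text
time: 19.35
tool_pos: [0.5479, -0.1212, 0.151]
tcp_rot: [-0.121, 3.139, -0.0]
wrist_force: [-0.5, -0.4, -1.3]
width: 0.082
```

move_arm:
  deltas:
    - [[0,0,0],[0,0,-0.02],1]
    - [[0,0,0],[0,0,-0.04],1]
    - [[0,0,0],[0,0,-0.06],1]
    - [[0,0,0],[0,0,-0.06],1]
    - [[0,0,0],[0,0,-0.06],1]

```text
time: 19.98
tool_pos: [0.5476, -0.1211, 0.1448]
tcp_rot: [0.121, -3.139, 0.0]
wrist_force: [0.6, 0.5, -1.4]
width: 0.075
```

Not yet in contact (-1.4 N is still the pail's weight). Continue in small steps.

move_arm:
  deltas:
    - [[0,0,0],[0,0,-0.01],1]
    - [[0,0,0],[0,0,-0.02],1]
    - [[0,0,0],[0,0,-0.02],1]
    - [[0,0,0],[0,0,-0.02],1]

```text
time: 20.48
tool_pos: [0.5481, -0.1212, 0.1433]
tcp_rot: [-0.121, 3.138, -0.0]
wrist_force: [0.9, 0.3, 2.2]
width: 0.077
```

move_arm:
  deltas:
    - [[0,0,0],[0,0,-0.01],1]
    - [[0,0,0],[0,0,-0.02],1]
    - [[0,0,0],[0,0,-0.02],1]
    - [[0,0,0],[0,0,-0.02],1]

```text
time: 20.98
tool_pos: [0.5487, -0.1214, 0.1421]
tcp_rot: [-0.121, 3.137, -0.001]
wrist_force: [-1.7, 0.5, 5.7]
width: 0.076
```

```bash
python3 pm.py 10; python3 -c "
import cv2
a=cv2.imread('pics/s10.png'); cv2.imwrite('pics/c10.png',cv2.resize(a[140:260,240:390],(750,600),interpolation=cv2.INTER_CUBIC))"
```

```text
[ 0.5487 -0.1214  0.1421] [-1.210e-01  3.137e+00 -1.000e-03] [-1.7  0.5  5.7] [ 0.12 -0.34  0.06] [-0.26  0.12  1.94  0.    1.07 -1.91]
side 174 yaw 6.82 y at grip -0.1272 at+62 -0.1197 top z [(0.03, np.float64(0.1634)), (0.06, np.float64(0.1694)), (0.09, np.float64(0.1702)), (0.12, np.float64(0.1714))] xmax 0.6811
top 0
```

View pics/c10.png

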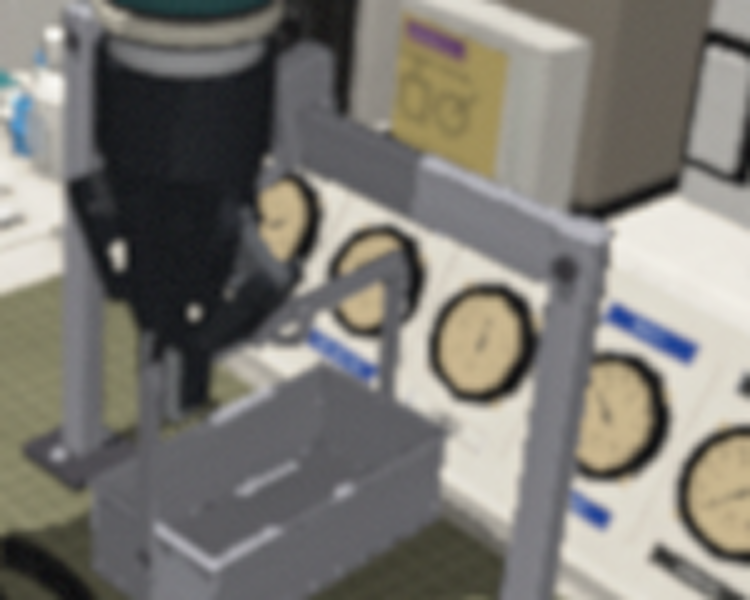

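Contact came at TCP z≈0.1437, as predicted. The bar is in the curl, with the ball tip at crop (290,325) in front of it. I'll ease off 1.5 mm and open.

move_arm:
  deltas:
    - [[0,0,0],[0,0,0.01],1]
    - [[0,0,0],[0,0,0.02],1]
    - [[0,0,0],[0,0,0.02],1]
    - [[0,0,0],[0,0,0.02],0.8]
    - [[0,0,0],[0,0,0.02],0.6]
    - [[0,0,0],[0,0,0.02],0.3]
    - [[0,0,0],[0,0,0.02],0.2]
    - [[0,0,0],[0,0,0.02],0.2]
    - [[0,0,0],[0,0,0.02],0.2]
    - [[0,0,0],[0,0,0.02],0.2]
  grip_force: 20

```text
time: 22.32
tool_pos: [0.5476, -0.1211, 0.1428]
tcp_rot: [-0.121, 3.139, 0.0]
wrist_force: [-0.5, -0.6, -0.3]
width: 0.403
```

```bash
python3 pm.py 11; python3 -c "
import cv2
a=cv2.imread('pics/s11.png'); cv2.imwrite('pics/c11.png',cv2.resize(a[140:260,240:390],(750,600),interpolation=cv2.INTER_CUBIC))"
```

```text
[ 0.5476 -0.1211  0.1428] [-0.121  3.139  0.   ] [-0.5 -0.6 -0.3] [-0.   -0.01  0.01] [-0.26  0.12  1.94  0.    1.08 -1.91]
side 120 yaw 12.98 y at grip -0.139 at+62 -0.1247 top z [(0.06, np.float64(0.1739)), (0.09, np.float64(0.17)), (0.12, np.float64(0.1703))] xmax 0.682
top 0
```

View pics/c11.png

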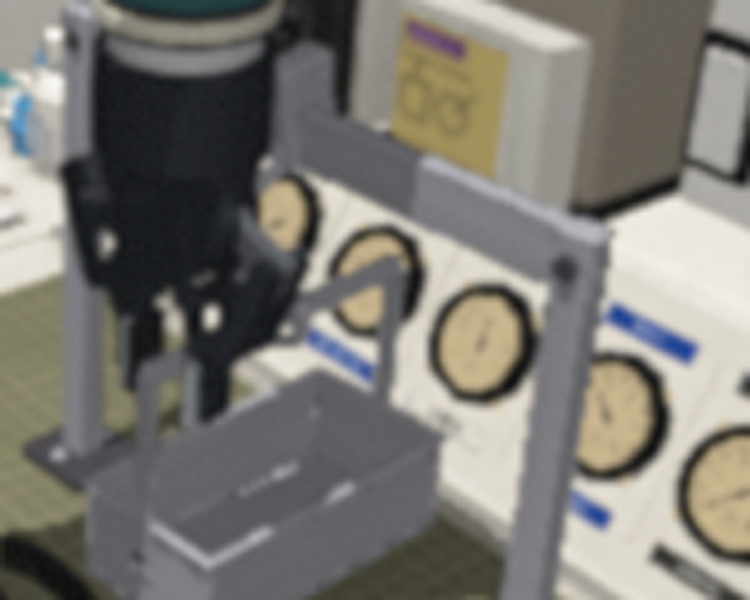

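The pail hangs on the hook, with the fingers open on both sides of the bar. Retreat up, then back.

move_arm:
  deltas:
    - [[0,0,0],[0,0,0.1],0.2]
    - [[0,0,0],[0,0,0.25],0.2]
    - [[0,0,0],[0,0,0.45],0.2]
    - [[0,0,0],[0,0,0.65],0.2]
    - [[0,0,0],[0,0,0.65],0.2]
    - [[0,0,0],[-0.3,0,0.65],0.2]
    - [[0,0,0],[-0.6,0,0.65],0.2]
    - [[0,0,0],[-1,0,0.8],0.2]
    - [[0,0,0],[-1,0,0.8],0.2]

```text
time: 23.55
tool_pos: [0.446, -0.1211, 0.2232]
tcp_rot: [-0.12, 3.139, -0.001]
wrist_force: [-0.2, -0.2, 0.1]
width: 0.404
```

move_arm:
  deltas:
    - [[0,0,0],[0,0.4,0.2],0.2]
    - [[0,0,0],[0,0.8,0.4],0.2]
    - [[0,0,0],[0,1,0.6],0.2]
    - [[0,0,0],[0,1,0.6],0.2]
    - [[0,0,0],[0,1,0.6],0.2]
    - [[0,0,0],[0,1,0.6],0.2]
    - [[0,0,0],[0,1,0.6],0.2]
    - [[0,0,0],[0,1,0.6],0.2]
    - [[0,0,0],[0,1,0.6],0.2]
    - [[0,0,0],[0,1,0.6],0.2]
    - [[0,0,0],[0,1,0.6],0.2]
    - [[0,0,0],[0,1,0.6],0.2]

```text
time: 25.05
tool_pos: [0.4476, -0.0211, 0.2828]
tcp_rot: [-0.121, 3.139, -0.0]
wrist_force: [-0.4, 0.7, 0.3]
width: 0.401
```

Run:
```python
from h import *
im,d=snap('side','s12'); im2,d2=snap('side','s13')
print('motion', np.abs(im.astype(int)-im2).max(), status.read_state()['wrist_force'])
for n,D in(('side',d2),('top',snap('top','t12')[1])):
    P=cloud(n,D); X,Y,Z=P[...,0],P[...,1],P[...,2]
    b=P[(X>.5)&(X<.72)&(Y<-.05)&(Y>-.22)&(Z>.015)&(Z<.225)]
    bar=b[(b[:,2]>.145)&(b[:,2]<.18)&(abs(b[:,0]-.607)>.015)&(b[:,0]<.68)&(b[:,0]>.54)]
    f=np.polyfit(bar[:,0],bar[:,1],1); fz=np.polyfit(bar[:,0],bar[:,2],1)
    print(n,len(bar),'bar y at .61',np.polyval(f,.61).round(4),'yaw',np.degrees(np.arctan(f[0])).round(1),'tilt',np.degrees(np.arctan(fz[0])).round(1),'z',np.polyval(fz,.61).round(4),'pail zmin',np.percentile(b[:,2],1).round(4),'xr',np.percentile(b[:,0],[1,99]).round(3),'yr',np.percentile(b[b[:,2]<.1][:,1],[1,99]).round(3))
    h=P[(X>.59)&(X<.65)&(Y<-.09)&(Y>-.14)&(Z>.275)&(Z<.31)]; print('head',len(h),np.percentile(h,[3,97],axis=0).round(3).tolist() if len(h) else '')
# bystander change (worktop area) vs start in top view
a=cv2.imread('pics/s0.png');b=cv2.imread('pics/s12.png')
for nm,(u,v) in dict(tape=(201,271),air=(222,298),lar=(238,265)).items():
    print(nm,np.abs(a[v-12:v+12,u-20:u+20].astype(int)-b[v-12:v+12,u-20:u+20]).mean().round(1))
```

```text
motion 13 [ 0.1032132  -0.51421845  0.43545147]
side 191 bar y at .61 -0.1172 yaw 4.4 tilt -1.1 z 0.1665 pail zmin 0.0212 xr [0.524 0.692] yr [-0.163 -0.068]
head 143 [[0.599, -0.123, 0.276], [0.627, -0.108, 0.295]]
top 86 bar y at .61 -0.1151 yaw 5.2 tilt -1.3 z 0.1688 pail zmin 0.0227 xr [0.515 0.693] yr [-0.164 -0.084]
head 118 [[0.6, -0.122, 0.287], [0.627, -0.107, 0.297]]
tape 39.4
air 4.5
lar 14.3
```

move_arm:
  deltas:
    - [[0,0,0],[0,1,0.3],0.2]
    - [[0,0,0],[0,1,0.3],0.2]
    - [[0,0,0],[0,1,0.3],0.2]
    - [[0,0,0],[0,1,0.3],0.2]
    - [[0,0,0],[0,1,0.3],0.2]
    - [[0,0,0],[0,1,0.3],0.2]
    - [[0,0,0],[0,1,0.3],0.2]
    - [[0,0,0],[0,1,0.3],0.2]

```text
time: 26.2
tool_pos: [0.4476, 0.0785, 0.3127]
tcp_rot: [0.12, -3.139, 0.0]
wrist_force: [0.2, 0.2, -0.1]
width: 0.399
```

Run:
```python
from h import *
d=[snap(n,n[0]+'14')[1] for n in('side','top')]
for n,D,D0 in(('side',d[0],np.load('pics/s0.npy')),('top',d[1],np.load('pics/t0.npy'))):
  for k,DD in(('start',D0),('now',D)):
    P=cloud(n,DD); X,Y,Z=P[...,0],P[...,1],P[...,2]
    q=P[(Z>.008)&(Z<.04)&(X>.36)&(X<.527)&(Y<.06)&(Y>-.17)]
    print(n,k,len(q),q.mean(0).round(4),'x',np.percentile(q[:,0],[1,99]).round(3),'y',np.percentile(q[:,1],[1,99]).round(3))
  for x0,x1 in((.515,.545),(.56,.6),(.63,.665),(.67,.69)):
    c=P[(X>x0)&(X<x1)&(Y<-.075)&(Y>-.165)&(Z>.012)&(Z<.1)]
    print(n,x0,len(c),'pail zmin',np.percentile(c[:,2],[1,3]).round(4) if len(c) else '')
P0=np.load('pics/s12.npy');print('depth change pail px 1.5s',np.nanmedian(np.abs(P0-d[0])[195:250,260:335]))
im0=cv2.imread('pics/s12.png',0)[180:260,255:340].astype(np.float32);im1=cv2.imread('pics/s14.png',0)[180:260,255:340].astype(np.float32)
print('shift px',cv2.phaseCorrelate(im0,im1))
```

```text
side start 953 [ 0.4519 -0.0828  0.0175] x [0.369 0.527] y [-0.162 -0.009]
side now 960 [ 0.4523 -0.0825  0.0175] x [0.369 0.527] y [-0.163 -0.009]
side 0.515 601 pail zmin [0.016  0.0223]
side 0.56 443 pail zmin [0.0341 0.0348]
side 0.63 285 pail zmin [0.033  0.0335]
side 0.67 398 pail zmin [0.033  0.0337]
top start 854 [ 0.4557 -0.0776  0.0187] x [0.371 0.526] y [-0.161 -0.009]
top now 850 [ 0.4552 -0.0773  0.0187] x [0.372 0.526] y [-0.161 -0.009]
top 0.515 245 pail zmin [0.0158 0.0189]
top 0.56 475 pail zmin [0.0313 0.032 ]
top 0.63 291 pail zmin [0.0303 0.0311]
top 0.67 117 pail zmin [0.0293 0.0307]
depth change pail px 1.5s 0.0017274022
shift px ((0.043933066126619735, 0.0015486044539727573), 0.9772588205337525)
```

```bash
python3 -c "
from workcell import order; print(order.finish_job())"
```

```text
the job is handed in; nothing more can be done
None
```

The S-hook hangs by its jaw near the middle of the rail, and the pail hangs by its handle in the hook's lower curl. I let go of both, moved the arm clear and handed the job in at about 26 s of the 72 s limit.

**Last checks:**
- **Pail:** its underside is about 31–34 mm above the worktop, the handle is about 1° off level, and it did not move over the last second.
- **Hook:** it is seated on the rail and leans about as described.
- **Bystanders:** depth readings of the laryngoscope, tape and airway together match the start to within 0.5 mm.
- **Gripper:** it touches nothing, and the wrist force is about 0 N.

**What did not go as planned:**
- **Hook:** the fingertips met the rail's top edge first, at about 19 N. I released the hook with its jaw already over the bar, so it dropped the last 9 mm or so onto the rail.
- **Tape:** one picture comparison differed around the tape roll. I took it for the arm or its shadow without viewing the picture again, as my 12 views were used up.

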